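Pin the balance column and hang its weighing basket

TASK

Get the column spring balance ready: take the tapered pin from its block and drive it fully home through the column plate and the base, so that their holes are pulled into line. Then hang the weighing basket by its crossbar in the balance's hook and, still holding the basket, tug it gently down until the hook has sunk about 2.5 cm below its empty height (never more than 4 cm) to confirm that it is held; let the hook rise again before you let go of the basket. Leave the beaker, bottle and jar where they are.

Things in the scene. Friction and masses are not known exactly. Their poses are not given: they have to be found in the camera images.
- stand: fixed base of the spring balance, a grey slab 160 (x) x 260 (y) x 40 high; origin at the centre of its underside on the bench; -x is its front (the side to which the hook points), y along its length. Through hole 21 dia at x -20, y -80.
- base_hole (a point): centre of the hole's mouth in the top face of the base (40 above the bench), just under the column plate. The hole goes through to the bench.
- column (a joint): sideways offset of the column plate on the base (m, positive along the stand's +y); 0 = holes in line. Starts 3 to 5.5 mm off. It slides with about 3 N of friction; driving the pin moves it.
- plate_hole (a point): centre of the hole's mouth (21 dia) in the top face of the column plate, 52 above the bench. The aluminium plate is 130 x 230 x 12 thick, lies on the base and carries the column, the hook and this hole, and slides only along the stand's y. The hole lies 135 to the stand's -y side of the hook.
- hook (a joint): how far the hook has sunk (m): 0 = top, unloaded; grows downward to 0.05 at the stop. Spring 250 N/m; the basket alone sinks it 4 to 8 mm. The hook's carriage runs on the column, 22 square, axis 85 behind the cradle, top 34 above it.
- cradle (a point): axis of the crossbar when it rests in the hook: in the bottom of a V cradle (sides 40 deg) of steel strip 18 wide (stand's y), 4 thick; 215 above the bench unloaded. The strip's open tip is 18 in front (stand -x) and 10 above this point; behind, the strip runs back 10 above it to the carriage, 65 behind. The bar must come from the front or above, at least 16 above this point, then down.
- basket: loose steel basket, 60 (x) x 80 (y) x 50 high, about 0.18 kg, standing on the bench with a wire bail over it; origin at the centre of its underside, z up. The bail: two wires 6 dia at y -37 and +37, and between their tops the round crossbar. Either way round will do. Hanging, its y lies along the stand's y.
- basket_bar (a point): middle of the crossbar, on its axis: 8 dia, along the basket's y, 105 above the underside. The window under it (above the basket's rim) is 51 high and 68 wide; the hook enters it along the basket's x.
- basket_tab (a point): grip point on the white grip block that stands on the middle of the crossbar, 142 above the underside; the block is 16 (x) x 22 (y) and reaches from 105 to 157 above the underside.
- taper_pin: loose steel pin, 0.12 kg, upright in its block; z up. Origin on its axis at the underside of the head. Head 26 dia for the lowest 6, above that 24 dia, 45 high in all. Below: 20 dia for 22, then tapering to 5 dia at the tip, 50 below the origin. Fully home the underside of the head lies on the column plate.
- pin_block: fixed plastic block 60 x 60 x 54 high, the pin stands in its through hole (23 dia), the head resting on its top; origin at the centre of its underside.
- beaker: loose glass beaker, 68 dia, 90 high, bystander; origin at its underside
- bottle: loose clear bottle, 60 dia, 140 high, bystander; origin at its underside
- jar: loose small amber jar, 52 dia, 50 high, bystander; origin at its underside
Mind the look-alikes: they are no part of the job. Of the things shaped like the taper_pin, the steel one is meant.

How it is judged:
By the outcome, as a careful person would: the job done as asked, in the order asked, and still so for the second after the job is handed in, with the robot touching nothing.
It also fails if it takes over 72 s, if anything falls off the work surface, if the arm or the gripper's body presses on something with over 40 N, if the wrist force passes 120 N, or if a joint passes its speed limit or range.

ROBOT

A 7-joint arm with a two-finger parallel gripper is mounted at the origin on the work surface. World frame = base frame: x ahead of the robot, y to its left, z up, the work surface at z = 0. Lengths are in m, angles in rad, forces in N, time in s.
With the tool pointing down it reaches from about 0.4 to 0.85 m from the base axis. Payload 10.4 kg.
Tool frame: the origin (TCP) lies at the very end of the fingers, on their centre line; the grasp point (between the pads) lies 19 mm behind it; z points along the fingers, x is the direction in which the jaws open and shut, and the axes are right-handed (so a half turn about z gives the same grasp; the last joint's range is limited). The gripper opens to 85 mm and grips with 20 to 120 N. Pads are 22 mm wide; open, the fingers measure 114 mm over their backs; the gripper's body (76 mm by 85 mm) begins 54 mm behind the grasp point. The pads swing forward as they close: fully open they stand 13 mm farther back than shut.
Start: joints at [-1.208, 0.332, -0.065, 1.46, 0.022, 1.35, -0.088], TCP at [0.235, 0.579, 0.231] pointing down, gripper open.
Joint ranges: [-2.6, 2.6], [-0.5, 2.12], [-1.47, 1.34], [0.16, 2.42], [-1.27, 4.41], [0.06, 2.06], [-2.6, 2.6]. Speed limits (rad/s): [2.22, 2.22, 2.79, 2.79, 3.14, 3.14, 3.14].

INTERFACE

Orientations are given as a unit quaternion [x, y, z, w].
In Python, from rig import robot gives the robot as it stands.
- The arm moves only by the tool send_rows, never from a script. Its argument "increments" is a list that holds one entry, the list of rows, each a list of 7 numbers: the shift along the world's x, y, z in mm, then the turn, a rotation vector about the world's x, y, z in rad, then the gripper command: -1 is fully open, 1 is shut, values between are in proportion. A call has 1 to 8 rows; each row shifts and turns the commanded pose from where the row before left it; what a row does not reach is not made up. A row lasts 1/8 s, in which the tool goes at most 62.5 mm and 10.7 degrees, less where a joint would pass 70% of its speed; a pose out of reach is approached as far as the arm can. A call is refused whole if a number of a shift passes 62.5 or a number of a turn 0.188, either way. A call with a gripper value outside its range is refused whole. The fingers move at their own pace and stop on an object; "grip_force" is the grip in N (left out, the last holds). Time passes only in rows, so rows that do not move let the fingers close. It gives the time, the measured TCP pose, the force and the opening at its end, in the units of the state.
- robot.get_state(): the state, without advancing time (a new reading comes with each control period).
- robot.snapshot(name): name is "side" or "top" or "wrist"; returns a dict with "image" (480x640x3 uint8, red, green, blue), "z_map" (480x640 float32, m along the optical axis (not along the pixel's ray), 0 where there is no reading), "fx", "fy", "cx", "cy" (pixels), "distortion" ([k1, k2, p1, p2, k3] as OpenCV has them; the pictures are not rectified), "xyz" and "orientation" of the camera in the world. Camera axes: x right, y down, z forward; pixel columns grow to the right and rows downward; lengths in m; the calibration is good to about 2 mm. A picture is of the moment at which its call begins.
- robot.sign_off(): hands the job in, once; it reports no verdict.
The state is a dict: "time_s": time; "joint_pos": joint angles; "dq": joint speeds; "tau": joint torques, N m; "tool_pos": TCP position; "ee_rot": TCP orientation; "ft_force": force on the tool from outside, world axes, zero at the start; "wrist_torque": the same for the moment, N m; "finger_gap": finger opening in m.
Only numpy, scipy, OpenCV 4.12 (cv2) and the standard library are available. Lean on these libraries where they do the work, as an engineer would, in place of code of your own. Each camera call takes 0.05 s, during which the arm holds its last target.

## Working session

There is one attempt and no reset: what is moved stays moved. The work goes in short steps, Python scripts to look and compute and a tool call to move; the robot and the scene stay as the last step left them, time stands still between calls to the robot, and variables do not carry over. Pictures are saved under pics/ and viewed, and the job is handed in when it is done.

Besides the shell and the picture viewer there is one more tool, called after "Emit:" in YAML: its name, and indented under it one key for each argument. send_rows: Moves the arm, as the interface text tells. Its arguments: {"type":"object","properties":{"increments":{"type":"array","items":{"type":"array","items":{"type":"array","items":{"type":"number"}}}},"grip_force":{"type":"number"}},"required":["increments"]}

```bash
ls; mkdir -p pics; python3 - <<'E'
from rig import robot
import cv2,pickle
print(robot.get_state())
for n in("side","top","wrist"):
    s=robot.snapshot(n); pickle.dump(s,open(f"pics/{n}0.pkl","wb"))
    cv2.imwrite(f"pics/{n}0.png",s["image"][:,:,::-1]); print(n,s["fx"],s["cx"],s["distortion"],s["xyz"],s["orientation"])
E
```

```text
pics
{'time_s': 0.0, 'joint_pos': array([-1.20757039,  0.33285379, -0.06471459,  1.46099187,  0.02162801,
        1.34993226, -0.08845154]), 'dq': array([-0.001585  ,  0.0004268 ,  0.00060083,  0.00218702, -0.0007863 ,
       -0.00082492, -0.00120777]), 'tau': array([-2.55628265e-04, -6.25435138e+01,  4.86722973e-02, -3.91613460e+01,
        1.60665700e-02,  9.81837104e-03, -8.77735964e-07]), 'tool_pos': array([0.23505682, 0.57867307, 0.23050315]), 'ee_rot': array([ 8.29529958e-01,  5.58461722e-01, -5.89562420e-04,  4.54365311e-04]), 'ft_force': array([ 0.76166363,  0.05591241, -0.75893213]), 'wrist_torque': array([ 0.00534408, -0.02654803,  0.00963314]), 'finger_gap': 0.08554841749706131}
side 477.95620641730807 325.2253521598716 [-0.06112207  0.          0.          0.          0.        ] [0.47184937 0.79490794 0.70751345] [-0.04062956  0.88488828 -0.46335262  0.02502646]
top 497.53496077790487 314.01236018478187 [-0.10729096  0.          0.          0.          0.        ] [0.47111525 0.02414122 1.19523127] [-0.70660498  0.70669138 -0.02896772  0.02139094]
wrist 346.121915211688 316.1954001251563 [-0.05534776  0.          0.          0.          0.        ] [0.16328853 0.60775517 0.3733289 ] [0.81973056 0.5519859  0.08487619 0.12708032]
```

View pics/side0.png

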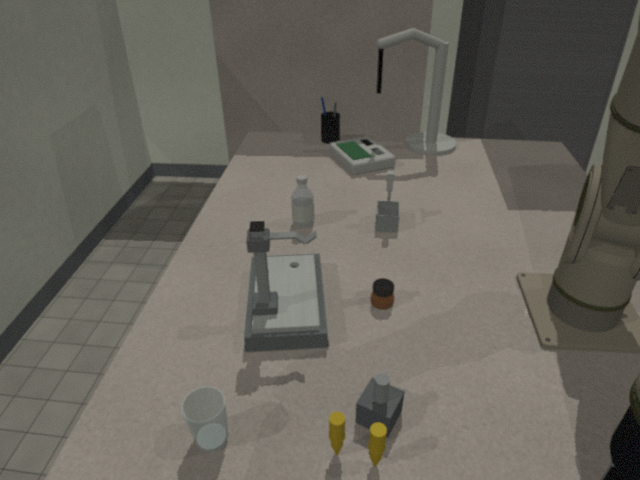

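View pics/top0.png

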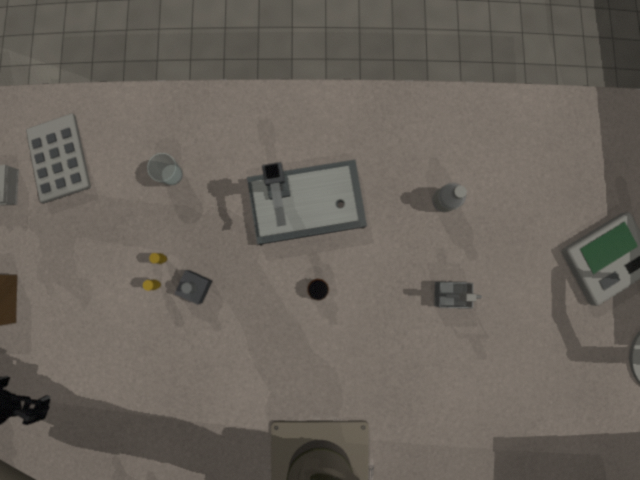

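View pics/wrist0.png

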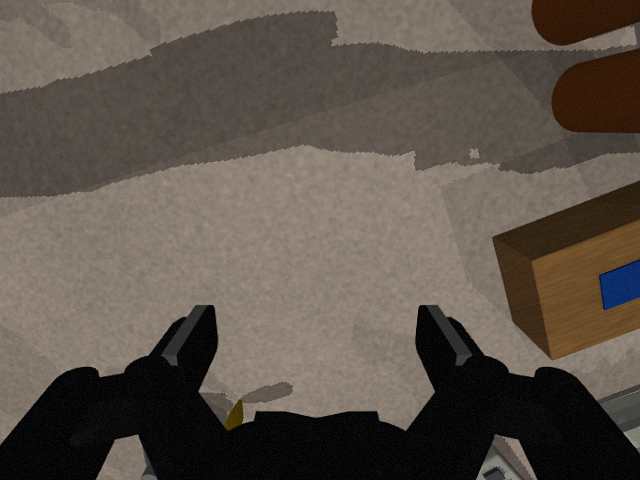

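Side: stand at (285,300) with its hook at (305,237), steel pin in its block at (380,400), two yellow look-alikes at (338,430) and (377,442), basket at (388,215). Top: pin (186,288), plate hole (340,203), hook tip (280,222), basket (455,293), jar (318,289), bottle (450,197), beaker (165,168). Next I'll measure with the depth maps.

```bash
cat > h.py <<'E'
import numpy as np,cv2,pickle
from scipy.spatial.transform import Rotation as R
def cloud(s):
    K=np.array([[s["fx"],0,s["cx"]],[0,s["fy"],s["cy"]],[0,0,1]])
    H,W=s["z_map"].shape
    u,v=np.meshgrid(np.arange(W),np.arange(H))
    p=cv2.undistortPoints(np.stack([u,v],-1).reshape(-1,1,2).astype(np.float64),K,np.array(s["distortion"])).reshape(H,W,2)
    z=s["z_map"][...,None]
    c=np.concatenate([p*z,z],-1)
    w=c@R.from_quat(s["orientation"]).as_matrix().T+np.array(s["xyz"])
    w[s["z_map"]==0]=np.nan
    return w
def project(s,P):
    K=np.array([[s["fx"],0,s["cx"]],[0,s["fy"],s["cy"]],[0,0,1]])
    Rm=R.from_quat(s["orientation"]).as_matrix()
    c=(np.atleast_2d(P)-s["xyz"])@Rm
    return cv2.projectPoints(c,np.zeros(3),np.zeros(3),K,np.array(s["distortion"]))[0].reshape(-1,2)
E
python3 - <<'E'
from h import *
np.set_printoptions(precision=4,suppress=True)
for n in("top","side"):
    s=pickle.load(open(f"pics/{n}0.pkl","rb"));w=cloud(s)
    print(n,"bench",np.nanmedian(w[380:400,250:300].reshape(-1,3),0) if n=="top" else w[400,280])
    pts={"top":dict(pin=(186,288),yel1=(157,258),hole=(340,203),hooktip=(280,222),hook2=(277,200),bask=(447,287),tab=(472,297),jar=(318,289)),
         "side":dict(pinhead=(381,378),block=(380,392),hole=(294,265),hooktip=(310,238),tab=(390,183),basket=(387,210),plate=(300,300))}[n]
    for k,(u,v) in pts.items(): print(k,w[v,u])
s=pickle.load(open("pics/top0.pkl","rb"));w=cloud(s);im=s["image"]
def big(u0,u1,v0,v1,nm):
    cv2.imwrite(nm,cv2.resize(im[v0:v1,u0:u1,::-1],None,fx=6,fy=6,interpolation=cv2.INTER_NEAREST))
big(235,365,150,250,"pics/c_stand.png");big(420,500,260,330,"pics/c_bask.png")
s=pickle.load(open("pics/side0.pkl","rb"));im=s["image"]
big(350,430,160,240,"pics/c_bask_s.png")
E
```

```text
top bench [ 0.1883  0.1055 -0.0006]
pin [0.4331 0.2948 0.0985]
yel1 [0.4992 0.3618 0.0958]
hole [ 0.6349 -0.0515  0.0026]
hooktip [0.5671 0.0805 0.2217]
hook2 [0.6107 0.0866 0.2219]
bask [ 0.4315 -0.3105 -0.0002]
tab [ 0.4153 -0.3197  0.1579]
jar [0.4298 0.0028 0.0502]
side bench [0.606  0.278  0.0008]
pinhead [0.4349 0.2943 0.0992]
block [0.4354 0.3081 0.0819]
hole [ 0.629  -0.0562  0.0429]
hooktip [0.5707 0.0848 0.217 ]
tab [ 0.4138 -0.3077  0.1298]
basket [ 0.4178 -0.2749  0.0683]
plate [0.597  0.0717 0.0532]
```

View pics/c_stand.png

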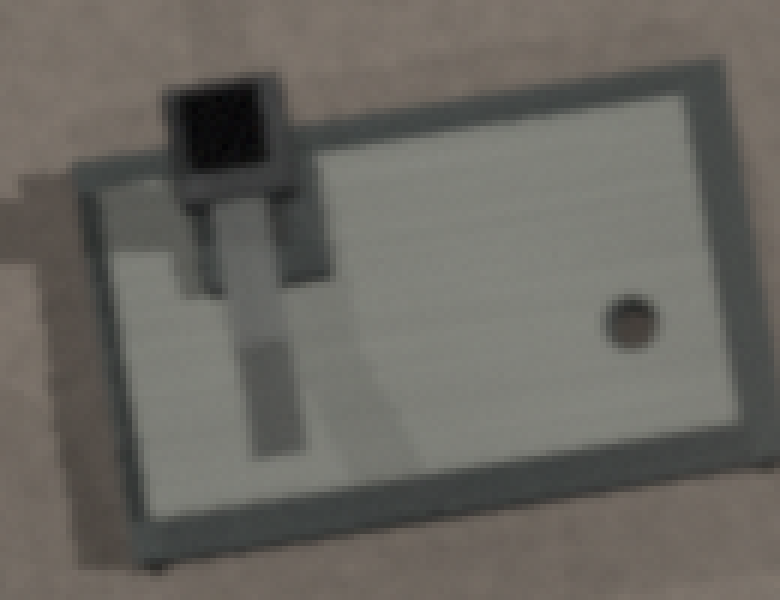

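View pics/c_bask.png

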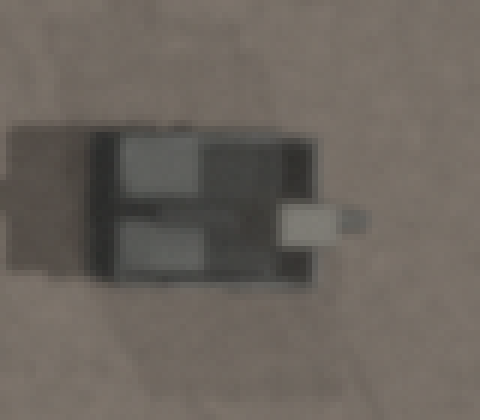

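View pics/c_bask_s.png

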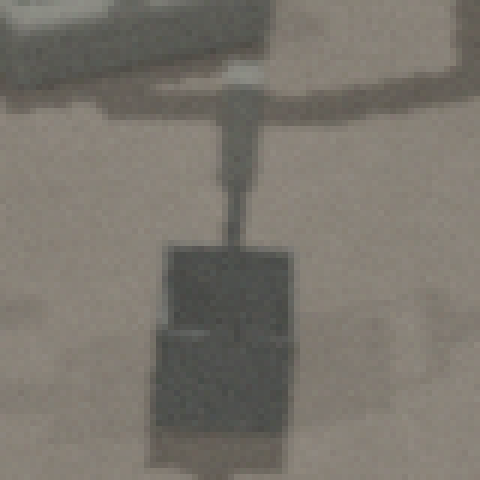

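```bash
python3 - <<'E'
from h import *
np.set_printoptions(precision=4,suppress=True)
s=pickle.load(open("pics/top0.pkl","rb"));w=cloud(s)
x,y,z=w[...,0],w[...,1],w[...,2]
reg=(x>.45)&(x<.8)&(y>-.12)&(y<.22)
def mar(m,name):
    p=w[m][:,:2].astype(np.float32)*1000
    r=cv2.minAreaRect(p);print(name,r,len(p),"z",np.median(w[m][:,2]));return r
mar(reg&(z>.02)&(z<.06),"base+plate"); mar(reg&(z>.0475)&(z<.058),"plate")
mar(reg&(z>.21)&(z<.226)&(x<.66),"hookarm")
mar(reg&(z>.23)&(z<.27),"cartop")
b=(abs(x-.43)<.08)&(abs(y+.315)<.09)
mar(b&(z>.03)&(z<.06),"basket rim");mar(b&(z>.15)&(z<.165),"tab");mar(b&(z>.09)&(z<.115),"bar")
k=(abs(x-.434)<.06)&(abs(y-.295)<.06)
mar(k&(z>.09)&(z<.105),"pinhead");mar(k&(z>.045)&(z<.06),"block")
# hole: intensity blob projected onto z=.052
g=cv2.cvtColor(s["image"],cv2.COLOR_RGB2GRAY)[190:216,325:356]
print(g[6:20,8:24])
# rays for plane z=.052
C=np.array(s["xyz"])
def onplane(u,v,h):
    K=np.array([[s["fx"],0,s["cx"]],[0,s["fy"],s["cy"]],[0,0,1]])
    p=cv2.undistortPoints(np.array([[[u,v]]],float),K,np.array(s["distortion"]))[0,0]
    d=R.from_quat(s["orientation"]).as_matrix()@np.array([p[0],p[1],1]);return C+d*(h-C[2])/d[2]
wt=np.clip(105-g[4:24,5:27].astype(float),0,None);vv,uu=np.mgrid[194:214,330:352]
cu,cv_=(wt*uu).sum()/wt.sum(),(wt*vv).sum()/wt.sum();print(cu,cv_,onplane(cu,cv_,.052))
E
```

```text
base+plate ((582.646728515625, 20.942581176757812), (269.13360595703125, 258.5353698730469), 9.47671127319336) 6655 z 0.05029573842184609
plate ((573.961669921875, 24.4014892578125), (253.17652893066406, 228.31277465820312), 9.616193771362305) 4548 z 0.05156987815375613
hookarm ((609.0308837890625, 88.513427734375), (100.14825439453125, 39.243167877197266), 5.031838417053223) 365 z 0.22248767178416973
cartop ((664.2383422851562, 94.49220275878906), (37.40931701660156, 37.927635192871094), 8.999659538269043) 212 z 0.24781839630361802
basket rim ((416.20281982421875, -317.24981689453125), (82.7415542602539, 61.609439849853516), 87.51142120361328) 240 z 0.04707603761623913
tab ((416.2651062011719, -316.8830261230469), (20.905532836914062, 15.022822380065918), 89.80272674560547) 75 z 0.15652349102019247
bar ((416.5615234375, -316.4239501953125), (14.913834571838379, 80.78604888916016), 1.5567517280578613) 88 z 0.10811163632526855
pinhead ((434.1393737792969, 295.43450927734375), (24.168790817260742, 20.06569480895996), 89.78294372558594) 86 z 0.09761569081676702
block ((433.8392333984375
[... 408 characters left out ...]
4  61  76  97 115 126 127 128 126]
 [128 127 116  93  69  54  46  43  44  52  75 103 122 128 127 126]
 [130 123 108  82  63  53  54  56  54  52  64  91 117 125 126 127]
 [130 124 105  80  63  61  61  63  65  64  69  91 115 123 126 125]
 [129 125 106  81  68  65  65  64  65  65  73  95 115 125 125 127]
 [130 125 112  87  70  66  65  66  66  68  79 101 118 126 126 125]
 [128 128 119 100  77  68  66  69  68  72  91 109 122 126 127 126]
 [128 128 125 115  99  85  78  77  82  92 108 120 126 126 125 125]
 [129 128 127 126 119 109 105 104 108 114 123 124 125 126 126 125]
 [128 128 129 128 127 126 125 124 124 126 127 126 127 125 126 126]]
339.794532627866 203.02425044091711 [ 0.6281 -0.0479  0.052 ]
```

```bash
python3 - <<'E'
from h import *
np.set_printoptions(precision=4,suppress=True)
s=pickle.load(open("pics/top0.pkl","rb"));w=cloud(s)
x,y,z=w[...,0],w[...,1],w[...,2]
reg=(x>.45)&(x<.8)&(y>-.12)&(y<.22)
for nm,lo,hi in(("base+plate",.03,.06),("plate",.0465,.058),("arm",.212,.235),("cart",.238,.27)):
    m=(reg&(z>lo)&(z<hi)).astype(np.uint8)
    n,l,st,_=cv2.connectedComponentsWithStats(m,connectivity=4);i=1+np.argmax(st[1:,4]);mm=l==i
    p=w[mm][:,:2].astype(np.float32)*1000;r=cv2.minAreaRect(p);print(nm,r,len(p),np.median(w[mm][:,2]))
    t=np.deg2rad(9.3);q=p@np.array([[np.cos(t),-np.sin(t)],[np.sin(t),np.cos(t)]]);print("  in stand axes x",np.percentile(q[:,0],[0,1,50,99,100]),"y",np.percentile(q[:,1],[0,1,50,99,100]))
    if nm=="arm":
        for c in np.arange(q[:,0].min(),q[:,0].max(),6):
            k=abs(q[:,0]-c-3)<3; print("   ",c+3,np.median(w[mm][k][:,2]),np.median(q[k,1]))
print(w[165:180,272,:], w[171,265:280,2])
E
```

```text
base+plate ((635.3983764648438, 29.738189697265625), (161.97767639160156, 258.6197509765625), 9.526013374328613) 6609 0.050330016203665284
  in stand axes x [550.6588 552.0482 623.8889 709.934  713.2903] y [-202.6132 -199.8321  -86.0254   53.6725   56.1192]
plate ((634.0520629882812, 34.632904052734375), (131.29562377929688, 228.43612670898438), 9.49785327911377) 4652 0.051502592560473404
  in stand axes x [565.6849 566.7233 626.8243 695.136  697.0228] y [-182.5245 -180.3836  -82.0956   43.9327   46.1156]
arm ((634.1497192382812, 89.41300964355469), (103.68103790283203, 39.850704193115234), 9.619022369384766) 526 0.2255132546485073
  in stand axes x [588.3884 591.0744 645.5253 690.5006 692.0869] y [-34.0402 -33.5735 -14.5335   5.495    5.8801]
    591.3883540679267 0.21449684556731874 -14.840943165109792
    597.3883540679267 0.2189454146280651 -13.564487195509258
    603.3883540679267 0.2235270033812342 -14.500161719306783
    609.3883540679267 0.2239310608263831 -13.725562734085926
    615.3883540679267 0.22489441312872294 -14.959588750811703
    621.3883540679267 0.224365111211482
[... 768 characters left out ...]
4784545898438, 94.73797607421875), (26.690855026245117, 25.76692008972168), 9.602241516113281) 182 0.24825562621774433
  in stand axes x [657.665  658.2229 670.3454 683.4993 684.4082] y [-26.7494 -26.5521 -13.7942  -1.3437  -0.9678]
[[0.6754 0.0952 0.2469]
 [0.6729 0.095  0.2494]
 [0.671  0.095  0.2492]
 [0.6698 0.0952 0.2455]
 [0.667  0.0949 0.2498]
 [0.6654 0.095  0.2477]
 [0.6637 0.0951 0.2466]
 [0.6613 0.0949 0.2486]
 [0.6595 0.095  0.248 ]
 [0.6578 0.095  0.2466]
 [0.6562 0.0952 0.2448]
 [0.6535 0.0949 0.2485]
 [0.6517 0.0949 0.2478]
 [0.6532 0.0963 0.2295]
 [0.6515 0.0964 0.2279]] [0.2279 0.2435 0.2495 0.247  0.247  0.2496 0.2505 0.2466 0.249  0.249
 0.2475 0.2454 0.246  0.2463 0.2459]
```

Emit:
send_rows:
  increments:
    - [[25,-35.5,0,0,0,-0.18,-1],[25,-35.5,0,0,0,-0.18,-1],[25,-35.5,0,0,0,-0.18,-1],[25,-35.5,0,0,0,-0.18,-1],[25,-35.5,0,0,0,-0.18,-1],[25,-35.5,0,0,0,-0.18,-1],[25,-35.5,0,0,0,-0.18,-1],[24,-35.5,0,0,0,-0.18,-1]]
  grip_force: 60

```text
time_s: 1.15
tool_pos: [0.4348, 0.2937, 0.2312]
ee_rot: [0.992, -0.13, -0.0, 0.0]
ft_force: [-0.3, 0.7, 0.3]
finger_gap: 0.0852
```

Emit:
send_rows:
  increments:
    - [[0,0,-10,0,0,-0.15,-1],[0,0,-10,0,0,-0.12,-1],[0,0,0,0,0,0,-1]]

```text
time_s: 1.52
tool_pos: [0.4337, 0.2947, 0.2106]
ee_rot: [0.966, -0.259, -0.0, 0.001]
ft_force: [0.4, -0.6, 0.2]
finger_gap: 0.0855
```

```bash
cat > snap.py <<'E'
import sys,pickle,cv2
from rig import robot
for n in sys.argv[2:]:
    s=robot.snapshot(n);pickle.dump(s,open(f"pics/{n}{sys.argv[1]}.pkl","wb"));cv2.imwrite(f"pics/{n}{sys.argv[1]}.png",s["image"][:,:,::-1])
t=robot.get_state();print({k:t[k] for k in("time_s","tool_pos","ee_rot","joint_pos","ft_force","finger_gap")})
E
python3 snap.py 1 wrist
```

```text
{'time_s': 1.575, 'tool_pos': array([0.43394892, 0.2949939 , 0.21118153]), 'ee_rot': array([ 9.66112449e-01, -2.58121298e-01, -1.47794799e-04,  3.32147151e-04]), 'joint_pos': array([-0.9476596 ,  0.1193301 ,  0.2859985 ,  1.76776877, -0.03510804,
        1.26018595, -1.174983  ]), 'ft_force': array([0.20064274, 0.02415121, 1.36258695]), 'finger_gap': 0.0854692928468024}
```

View pics/wrist1.png

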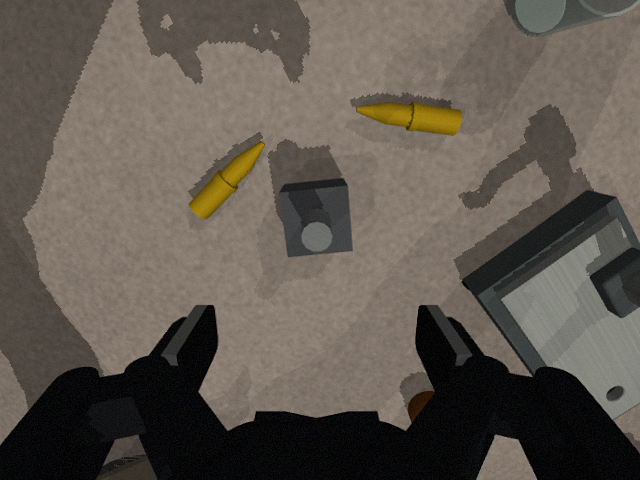

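Wrist view: steel pin head at (316,236) on its block, yellow pins clear of it at (230,180) and (410,118), plate hole at (615,393).

```bash
python3 - <<'E'
from h import *
np.set_printoptions(precision=4,suppress=True)
s=pickle.load(open("pics/wrist1.pkl","rb"));w=cloud(s)
x,y,z=w[...,0],w[...,1],w[...,2]
k=(abs(x-.434)<.05)&(abs(y-.295)<.05)
for nm,lo,hi in(("head",.092,.106),("block",.047,.06)):
    m=(k&(z>lo)&(z<hi)).astype(np.uint8)
    n,l,st,_=cv2.connectedComponentsWithStats(m);i=1+np.argmax(st[1:,4]);mm=l==i
    p=w[mm][:,:2].astype(np.float32)*1000
    print(nm,cv2.minEnclosingCircle(p),cv2.minAreaRect(p),np.median(w[mm],0))
E
```

```text
head ((434.59716796875, 296.0508117675781), 12.055500984191895) ((434.9606018066406, 296.0291442871094), (23.55859375, 23.064184188842773), 60.499759674072266) [0.4351 0.2967 0.099 ]
block ((435.00396728515625, 296.30206298828125), 41.93967056274414) ((434.65447998046875, 295.7633972167969), (60.87503433227539, 60.12302780151367), 65.72315979003906) [0.44   0.3031 0.0541]
```

Emit:
send_rows:
  increments:
    - [[1,1,-40,0,0,0,-1],[0,0,-40,0,0,0,-1],[0,0,-35,0,0,0,-1],[0,0,-20,0,0,0,-1],[0,0,-12,0,0,0,-1],[0,0,0,0,0,0,1],[0,0,0,0,0,0,1],[0,0,0,0,0,0,1]]
  grip_force: 70

```text
time_s: 2.58
tool_pos: [0.4356, 0.2965, 0.0652]
ee_rot: [0.966, -0.259, 0.0, -0.001]
ft_force: [0.3, -0.4, 0.8]
finger_gap: 0.0325
```

Emit:
send_rows:
  increments:
    - [[0,0,0,0,0,0,1],[0,0,0,0,0,0,1]]

```text
time_s: 2.82
tool_pos: [0.4357, 0.2964, 0.0653]
ee_rot: [0.966, -0.259, 0.0, -0.001]
ft_force: [-1.3, -0.8, 6.6]
finger_gap: 0.0226
```

Emit:
send_rows:
  increments:
    - [[0,0,10,0,0,0,1],[0,0,30,0,0,0,1],[0,0,45,0,0,0,1],[0,-10,20,0,0,0,1],[0,-40,0,0,0,0,1],[0,-50,0,0,0,0,1],[0,-50,0,0,0,0,1],[0,-50,0,0,0,0,1]]

```text
time_s: 3.82
tool_pos: [0.4349, 0.0945, 0.1699]
ee_rot: [0.966, -0.259, 0.0, -0.0]
ft_force: [-0.2, -0.4, -0.7]
finger_gap: 0.0225
```

```bash
python3 snap.py 2 wrist
```

```text
{'time_s': 3.875, 'tool_pos': array([0.43503114, 0.08777068, 0.16975961]), 'ee_rot': array([ 9.64861302e-01, -2.62759131e-01,  5.84744217e-05,  5.50285385e-04]), 'joint_pos': array([-0.75520551, -0.04580615,  0.44612943,  2.01700962,  0.02256513,
        1.16650418, -0.85013376]), 'ft_force': array([ 1.26781006, -8.16033909, -1.62991692]), 'finger_gap': 0.022123235041987904}
```

View pics/wrist2.png

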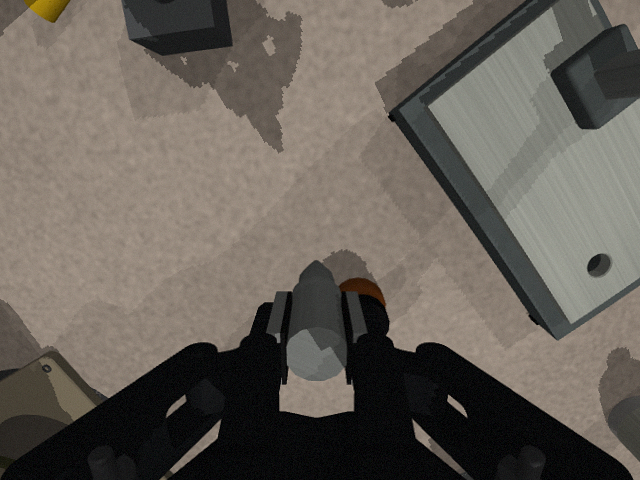

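Pin held, head at (317,350) and tip at (317,265). The plate hole is clearly visible at (599,265). Carry on to the hole.

Emit:
send_rows:
  increments:
    - [[0,-45,0,0,0,0,1],[0,-45,0,0,0,0,1],[10,-40,0,0,0,0,1],[40,-10,0,0,0,0,1],[40,0,0,0,0,0,1],[40,0,0,0,0,0,1],[35,0,-10,0,0,0,1],[0,0,0,0,0,0,1]]

```text
time_s: 4.88
tool_pos: [0.6011, -0.0433, 0.158]
ee_rot: [0.966, -0.259, -0.001, 0.001]
ft_force: [-0.3, 0.3, -1.3]
finger_gap: 0.0225
```

Emit:
send_rows:
  increments:
    - [[0,0,0,0,0,0,1]]

```text
time_s: 5.0
tool_pos: [0.5996, -0.0441, 0.1595]
ee_rot: [0.966, -0.26, -0.0, 0.0]
ft_force: [-0.0, -0.3, -0.6]
finger_gap: 0.0223
```

```bash
python3 snap.py 3 wrist top side
```

```text
{'time_s': 5.15, 'tool_pos': array([ 0.59969666, -0.04389484,  0.16009221]), 'ee_rot': array([ 9.65709285e-01, -2.59625187e-01,  2.88793455e-04, -5.06474877e-04]), 'joint_pos': array([-0.5172394 ,  0.37244823,  0.64572747,  1.64977437, -0.23829105,
        1.19842696, -0.34257806]), 'ft_force': array([ 0.17504559, -0.04848301, -1.11360242]), 'finger_gap': 0.02226631228080463}
```

View pics/wrist3.png

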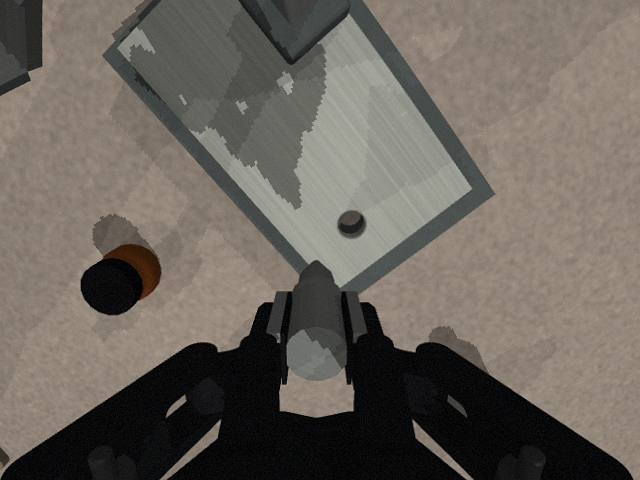

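View pics/side3.png

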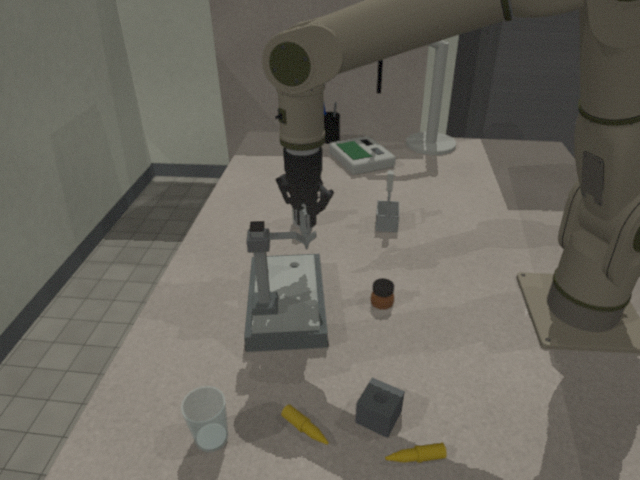

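```bash
cat >> h.py <<'E'
def onplane(s,u,v,h):
    K=np.array([[s["fx"],0,s["cx"]],[0,s["fy"],s["cy"]],[0,0,1]]);C=np.array(s["xyz"])
    p=cv2.undistortPoints(np.stack([np.ravel(u),np.ravel(v)],-1).reshape(-1,1,2).astype(float),K,np.array(s["distortion"])).reshape(-1,2)
    d=np.c_[p,np.ones(len(p))]@R.from_quat(s["orientation"]).as_matrix().T
    return C+d*((h-C[2])/d[:,2:])
E
python3 - <<'E'
from h import *
np.set_printoptions(precision=4,suppress=True)
s=pickle.load(open("pics/wrist3.pkl","rb"));w=cloud(s)
g=cv2.cvtColor(s["image"],cv2.COLOR_RGB2GRAY)
cv2.imwrite("pics/hole3.png",cv2.resize(g[195:250,320:385],None,fx=9,fy=9))
# rectified plate-plane view
q=np.array(s["ee_rot"]) if "ee_rot" in s else None
gx=np.arange(.60,.66,.0005);gy=np.arange(-.08,-.02,.0005)
G=np.stack(np.meshgrid(gx,gy,indexing="ij"),-1).reshape(-1,2)
uv=project(s,np.c_[G,np.full(len(G),.052)]).astype(np.float32).reshape(len(gx),len(gy),2)
r=cv2.remap(g,uv[...,0],uv[...,1],cv2.INTER_LINEAR);cv2.imwrite("pics/rect3.png",cv2.resize(r,None,fx=5,fy=5))
# depth-based hole
x,y,z=w[...,0],w[...,1],w[...,2]
print("plate z near",np.nanmedian(w[240:255,340:365].reshape(-1,3),0))
# pin head: points above
m=(z>.09)&(abs(x-.6)<.03)&(abs(y+.044)<.03)
b=w[m];print(len(b),[ (round(h,3),b[(abs(b[:,2]-h)<.002)].mean(0).round(4)) for h in np.arange(.095,.215,.01) if (abs(b[:,2]-h)<.002).any()])
E
```

```text
plate z near [ 0.6202 -0.0625  0.052 ]
36414 [(np.float64(0.105), array([ 0.6   , -0.041 ,  0.1045])), (np.float64(0.115), array([ 0.6016, -0.0392,  0.1146])), (np.float64(0.125), array([ 0.6035, -0.0382,  0.1257])), (np.float64(0.135), array([ 0.6029, -0.0376,  0.1349])), (np.float64(0.155), array([ 0.604 , -0.0364,  0.1551])), (np.float64(0.165), array([ 0.6042, -0.0364,  0.1652])), (np.float64(0.175), array([ 0.6034, -0.0363,  0.175 ])), (np.float64(0.185), array([ 0.6037, -0.0365,  0.1851])), (np.float64(0.195), array([ 0.5997, -0.0432,  0.1941])), (np.float64(0.205), array([ 0.6014, -0.0354,  0.2052]))]
```

View pics/rect3.png

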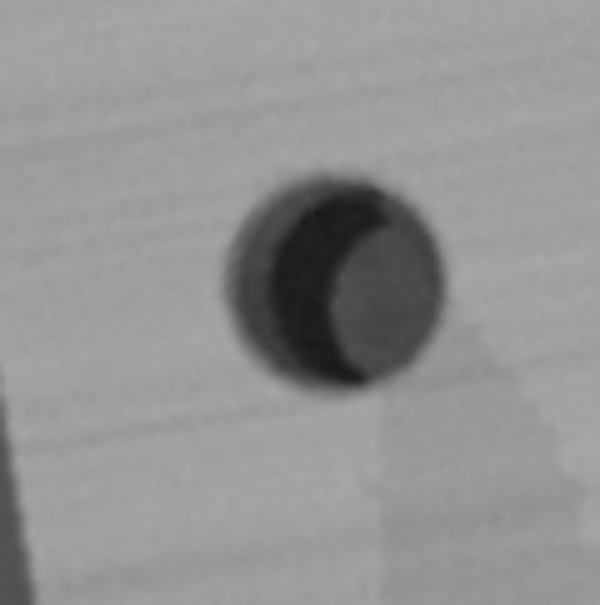

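```bash
python3 - <<'E'
from h import *
s=pickle.load(open("pics/wrist3.pkl","rb"))
g=cv2.cvtColor(s["image"],cv2.COLOR_RGB2GRAY)
out=[]
for h in(.040,.0):
    gx=np.arange(.60,.66,.0005);gy=np.arange(-.08,-.02,.0005)
    G=np.stack(np.meshgrid(gx,gy,indexing="ij"),-1).reshape(-1,2)
    uv=project(s,np.c_[G,np.full(len(G),h)]).astype(np.float32).reshape(len(gx),len(gy),2)
    r=cv2.remap(g,uv[...,0],uv[...,1],cv2.INTER_LINEAR);r=cv2.resize(r,(400,400))
    r=cv2.convertScaleAbs(r,alpha=1.6)
    for i in range(0,400,67): cv2.line(r,(i,0),(i,5),255); cv2.line(r,(0,i),(5,i),255)
    out.append(r)
cv2.imwrite("pics/rect3b.png",np.hstack(out))
print(project(s,[[.6284,-.0464,.052]]))
E
```

```text
[[351.36885611 223.84999973]]
```

View pics/rect3b.png

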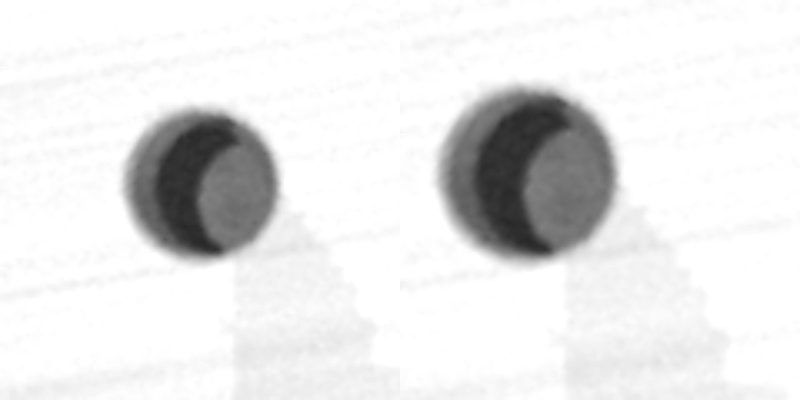

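Plate-hole mouth at (351,224) gives (0.6284, −0.0464). The base hole lies about 4.8 mm to −y of that, near (0.629, −0.051). I'll aim the pin at the base hole and go down in stages.

Emit:
send_rows:
  increments:
    - [[10,-7.5,0,0,0,0,1],[19.5,0,0,0,0,0,1],[0,0,-20,0,0,0,1],[0,0,-20,0,0,0,1],[0,0,0,0,0,0,1],[0,0,-10,0,0,0,1],[0,0,-10,0,0,0,1],[0,0,0,0,0,0,1]]

```text
time_s: 6.15
tool_pos: [0.6292, -0.0507, 0.0985]
ee_rot: [0.966, -0.259, -0.001, -0.0]
ft_force: [-1.1, 2.9, -2.1]
finger_gap: 0.0223
```

```bash
python3 snap.py 4 wrist
```

```text
{'time_s': 6.2, 'tool_pos': array([ 0.62935608, -0.05084065,  0.09894162]), 'ee_rot': array([ 9.65812092e-01, -2.59242663e-01, -4.80009215e-04, -1.16691479e-04]), 'joint_pos': array([-0.45494453,  0.50412223,  0.61210561,  1.62207153, -0.31445376,
        1.11649061, -0.28621191]), 'ft_force': array([-1.69052956,  2.72238209, -2.15549724]), 'finger_gap': 0.022335878541042617}
```

View pics/wrist4.png

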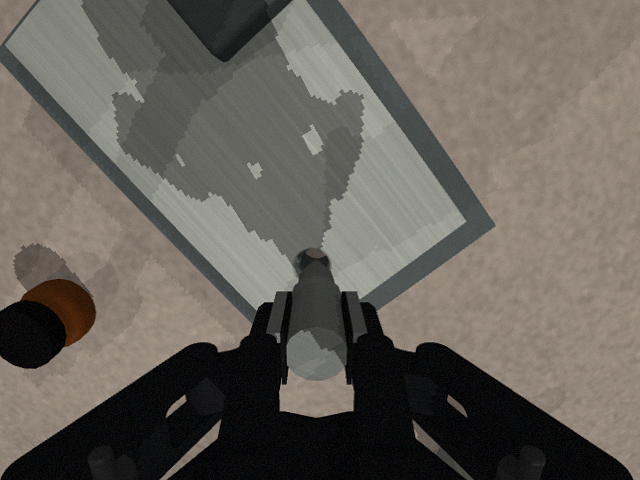

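Pin tip is inside the hole mouth at (313,262), and the ~3 N side force is the plate beginning to slide. Continue down.

Emit:
send_rows:
  increments:
    - [[0,0,-6,0,0,0,1],[0,0,-6,0,0,0,1],[0,0,0,0,0,0,1]]

```text
time_s: 6.58
tool_pos: [0.6295, -0.0511, 0.0867]
ee_rot: [0.966, -0.259, -0.0, 0.0]
ft_force: [-0.6, 2.7, -1.2]
finger_gap: 0.0223
```

Emit:
send_rows:
  increments:
    - [[0,0,-4,0,0,0,1],[0,0,-4,0,0,0,1],[0,0,0,0,0,0,1]]

```text
time_s: 6.95
tool_pos: [0.6296, -0.0514, 0.0789]
ee_rot: [0.966, -0.259, -0.0, 0.0]
ft_force: [1.3, 3.2, -2.9]
finger_gap: 0.0224
```

Emit:
send_rows:
  increments:
    - [[0,0,-3,0,0,0,1],[0,0,-3,0,0,0,1],[0,0,0,0,0,0,1]]

```text
time_s: 7.32
tool_pos: [0.6296, -0.0514, 0.073]
ee_rot: [0.966, -0.259, -0.0, 0.0]
ft_force: [0.8, 2.4, -2.8]
finger_gap: 0.0224
```

Emit:
send_rows:
  increments:
    - [[0,0,-3,0,0,0,1],[0,0,-2,0,0,0,1],[0,0,0,0,0,0,1]]

```text
time_s: 7.7
tool_pos: [0.6296, -0.0513, 0.0681]
ee_rot: [0.966, -0.259, -0.0, 0.0]
ft_force: [1.7, 2.7, -2.7]
finger_gap: 0.0224
```

Emit:
send_rows:
  increments:
    - [[0,0,-2,0,0,0,1],[0,0,-2,0,0,0,1],[0,0,-1,0,0,0,1],[0,0,0,0,0,0,1]]

```text
time_s: 8.2
tool_pos: [0.6297, -0.0513, 0.0634]
ee_rot: [0.966, -0.259, 0.0, -0.0]
ft_force: [-0.1, 3.4, 1.9]
finger_gap: 0.0223
```

Emit:
send_rows:
  increments:
    - [[0,0,-1,0,0,0,1],[0,0,-1,0,0,0,1],[0,0,0,0,0,0,1]]

```text
time_s: 8.57
tool_pos: [0.6298, -0.0513, 0.0632]
ee_rot: [0.966, -0.26, 0.0, -0.001]
ft_force: [-8.3, 5.2, 19.6]
finger_gap: 0.0226
```

Seated: 20 N upward at TCP z 63.2 mm, which is the height I expected for a home pin. Release, rise and look.

Emit:
send_rows:
  increments:
    - [[0,0,1.5,0,0,0,1],[0,0,0,0,0,0,-1],[0,0,0,0,0,0,-1],[0,0,0,0,0,0,-1],[0,0,20,0,0,0,-1],[0,0,50,0,0,0,-1],[0,0,50,0,0,0,-1],[0,0,0,0,0,0,-1]]

```text
time_s: 9.57
tool_pos: [0.632, -0.0523, 0.1887]
ee_rot: [0.966, -0.26, 0.004, -0.001]
ft_force: [-0.8, 0.2, 0.1]
finger_gap: 0.0853
```

```bash
python3 snap.py 5 wrist side
```

```text
{'time_s': 9.675, 'tool_pos': array([ 0.6299764 , -0.05152063,  0.18409529]), 'ee_rot': array([ 9.65730844e-01, -2.59543934e-01,  8.60401075e-04, -3.77621882e-04]), 'joint_pos': array([-0.48021031,  0.42476274,  0.6482848 ,  1.53651433, -0.26433018,
        1.2674068 , -0.32097878]), 'ft_force': array([-1.3374645 ,  0.0691443 , -1.63233377]), 'finger_gap': 0.08530460930186134}
```

View pics/wrist5.png

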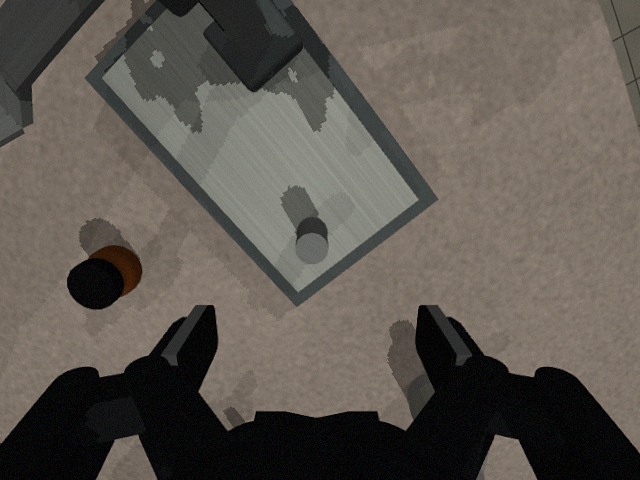

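```bash
python3 - <<'E'
from h import *
np.set_printoptions(precision=4,suppress=True)
for n in("wrist5","side5"):
    s=pickle.load(open(f"pics/{n}.pkl","rb"));w=cloud(s);x,y,z=w[...,0],w[...,1],w[...,2]
    m=(abs(x-.63)<.02)&(abs(y+.051)<.02)&(z>.09)&(z<.105)
    print(n,np.median(w[m],0),cv2.minEnclosingCircle(w[m][:,:2].astype(np.float32)),m.sum())
    m=(abs(x-.63)<.06)&(abs(y+.051)<.04)&(z>.046)&(z<.056);print(" plate z",np.median(w[m][:,2]))
E
```

```text
wrist5 [ 0.6298 -0.0509  0.0969] ((0.6291624903678894, -0.05160965770483017), 0.012161492370069027) 894
 plate z 0.05206093504219028
side5 [ 0.6268 -0.0462  0.0975] ((0.627255916595459, -0.04966343566775322), 0.01295904815196991) 85
 plate z 0.053078072661454034
```

Pin head top measures 0.097 (52+45 mm), so the head is flat on the plate. In the wrist view it is at (312,247), upright. Now to the basket.

Emit:
send_rows:
  increments:
    - [[-20,-30,20,0,0,-0.15,-1],[-27,-34,25,0,0,-0.15,-1],[-27,-34,0,0,0,-0.15,-1],[-28,-34,0,0,0,-0.15,-1],[-28,-34,0,0,0,-0.15,-1],[-28,-34,0,0,0,-0.15,-1],[-28,-34,0,0,0,-0.147,-1],[-27,-31,0,0,0,0,-1]]

```text
time_s: 10.68
tool_pos: [0.4151, -0.3171, 0.2271]
ee_rot: [-0.706, 0.708, 0.001, -0.0]
ft_force: [0.4, 0.1, -0.7]
finger_gap: 0.0853
```

Emit:
send_rows:
  increments:
    - [[0,0,0,0,0,0,-1],[0,0,0,0,0,0,-1]]

```text
time_s: 10.92
tool_pos: [0.4168, -0.3157, 0.2274]
ee_rot: [-0.707, 0.707, 0.0, -0.0]
ft_force: [0.9, 0.2, -1.0]
finger_gap: 0.0854
```

```bash
python3 snap.py 6 wrist top
```

```text
{'time_s': 11.025, 'tool_pos': array([ 0.41731797, -0.31529985,  0.22744158]), 'ee_rot': array([ 7.07352058e-01, -7.06861301e-01, -3.56336178e-04,  2.00685423e-04]), 'joint_pos': array([-0.35961944,  0.14294367,  1.01584012,  1.7752917 , -0.12590738,
        1.29347583, -0.88375006]), 'ft_force': array([ 0.78572652, -1.15499902, -0.57220152]), 'finger_gap': 0.0857167198278837}
```

View pics/wrist6.png

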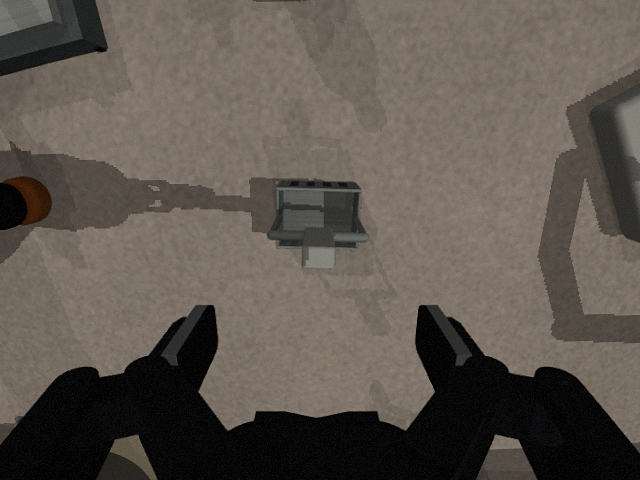

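Basket standing, tab top at (318,257) and crossbar at (318,237), close to square with the jaws.

```bash
python3 - <<'E'
from h import *
np.set_printoptions(precision=4,suppress=True)
s=pickle.load(open("pics/wrist6.pkl","rb"));w=cloud(s);x,y,z=w[...,0],w[...,1],w[...,2]
b=(abs(x-.417)<.06)&(abs(y+.316)<.06)
for nm,lo,hi in(("tab",.15,.165),("bar",.100,.112),("rim",.044,.055)):
    p=w[b&(z>lo)&(z<hi)];print(nm,cv2.minAreaRect(p[:,:2].astype(np.float32)*1000),np.median(p,0),len(p))
s=pickle.load(open("pics/top6.pkl","rb"));w=cloud(s);x,y,z=w[...,0],w[...,1],w[...,2]
reg=(x>.45)&(x<.8)&(y>-.12)&(y<.22)
t=np.deg2rad(9.5);Rm=np.array([[np.cos(t),-np.sin(t)],[np.sin(t),np.cos(t)]])
for nm,lo,hi in(("plate",.0465,.058),("arm",.212,.227),("cart",.238,.27)):
    m=(reg&(z>lo)&(z<hi)).astype(np.uint8)
    n,l,st,_=cv2.connectedComponentsWithStats(m,connectivity=4);i=1+np.argmax(st[1:,4]);p=w[l==i][:,:2].astype(np.float32)*1000
    print(nm,cv2.minAreaRect(p),len(p)); 
    if nm=="arm":
        q=p@Rm;k=q[:,0]<650;print(" arm stand y",(q[k,1].min()+q[k,1].max())/2,np.median(q[k,1]),"tip", q[:,0].min())
    if nm=="cart":
        q=p@Rm;c=(q.min(0)+q.max(0))/2;print(" cap c",c,Rm@c,"cradle",Rm@(c-[85,0]))
m=(abs(x-.63)<.03)&(abs(y+.051)<.03)&(z>.09)&(z<.105);print("pin",cv2.minEnclosingCircle(w[m][:,:2].astype(np.float32)*1000))
E
```

```text
tab ((416.1520080566406, -317.41461181640625), (21.88412857055664, 16.502634048461914), 89.49797058105469) [ 0.4174 -0.317   0.1568] 833
bar ((418.16729736328125, -317.3322448730469), (81.23792266845703, 12.25243091583252), 87.97032928466797) [ 0.4172 -0.3173  0.1082] 751
rim ((416.0362548828125, -317.4551086425781), (80.15642547607422, 60.45388412475586), 88.12284851074219) [ 0.4346 -0.3166  0.0496] 833
plate ((634.78955078125, 29.584999084472656), (131.0281524658203, 228.89859008789062), 9.585453987121582) 4593
arm ((615.9844970703125, 83.95103454589844), (64.96409606933594, 31.98577880859375), 10.091499328613281) 290
 arm stand y -21.34007302092901 -21.03108963234088 tip 588.8844333868851
cart ((665.1220703125, 89.64761352539062), (26.604103088378906, 25.653656005859375), 9.476118087768555) 183
 cap c [670.7933 -21.36  ] [665.1192  89.6458] cradle [581.2849  75.6167]
pin ((628.478271484375, -51.8639030456543), 12.02961540222168)
```

View pics/top6.png

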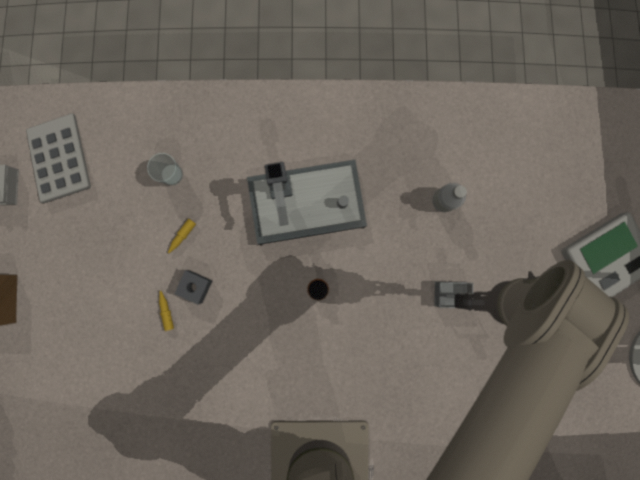

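Emit:
send_rows:
  increments:
    - [[-1,-2,-30,0,0,-0.03,-1],[0,0,-30,0,0,0,-1],[0,0,-25,0,0,0,-1],[0,0,-13,0,0,0,-1],[0,0,-5,0,0,0,-1],[0,0,0,0,0,0,1],[0,0,0,0,0,0,1],[0,0,0,0,0,0,1]]
  grip_force: 70

```text
time_s: 12.02
tool_pos: [0.416, -0.3185, 0.1254]
ee_rot: [-0.696, 0.718, -0.0, 0.0]
ft_force: [-0.5, 0.4, -0.5]
finger_gap: 0.0323
```

Emit:
send_rows:
  increments:
    - [[0,0,0,0,0,0,1],[0,0,0,0,0,0,1],[0,0,0,0,0,0,1]]

```text
time_s: 12.4
tool_pos: [0.4161, -0.3183, 0.1252]
ee_rot: [-0.696, 0.718, -0.0, 0.0]
ft_force: [0.4, 2.5, 5.7]
finger_gap: 0.0209
```

Tab gripped (gap 20.9 mm). Lift and carry to the front of the hook.

Emit:
send_rows:
  increments:
    - [[0,0,10,0,0,0,1],[0,0,25,0,0,0,1],[0,0,35,0,0,0,1],[0,10,35,0,0,0,1],[5,30,30,0,0,0.03,1],[10,40,10,0,0,0.04,1],[10,40,0,0,0,0.04,1],[10,40,0,0,0,0.04,1]]

```text
time_s: 13.4
tool_pos: [0.4507, -0.1575, 0.2703]
ee_rot: [0.748, -0.664, 0.0, -0.0]
ft_force: [1.6, 0.1, -1.6]
finger_gap: 0.0212
```

Emit:
send_rows:
  increments:
    - [[10,45,0,0,0,0.03,1],[10,45,0,0,0,0.017,1],[10,45,0,0,0,0,1],[10,45,0,0,0,0,1],[8,25,0,0,0,0,1],[6,17,0,0,0,0,1],[0,0,0,0,0,0,1],[0,0,0,0,0,0,1]]

```text
time_s: 14.4
tool_pos: [0.5047, 0.0618, 0.2699]
ee_rot: [0.762, -0.647, 0.0, 0.0]
ft_force: [0.0, 0.0, -1.8]
finger_gap: 0.021
```

```bash
python3 snap.py 7 wrist side top
```

```text
{'time_s': 14.55, 'tool_pos': array([0.50462048, 0.06234134, 0.26999391]), 'ee_rot': array([ 7.62631309e-01, -6.46833422e-01,  4.67563953e-05, -9.44108609e-05]), 'joint_pos': array([-0.82508202,  0.03713195,  0.63647415,  1.73378788, -0.02253076,
        1.37778059, -1.59146927]), 'ft_force': array([-0.43427382, -1.12981776, -2.43422914]), 'finger_gap': 0.02068332482784361}
```

View pics/wrist7.png

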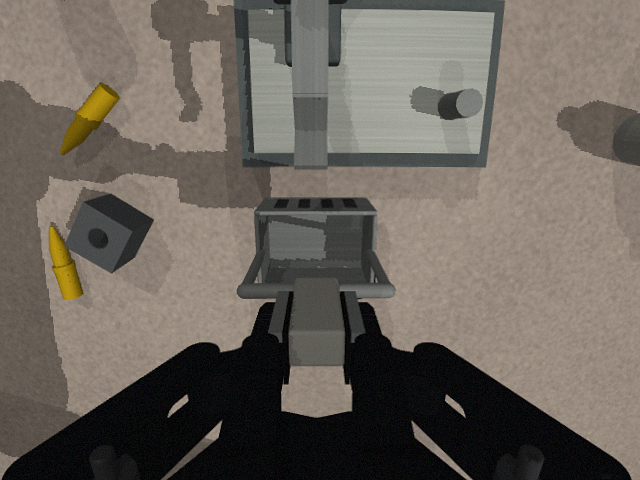

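View pics/side7.png

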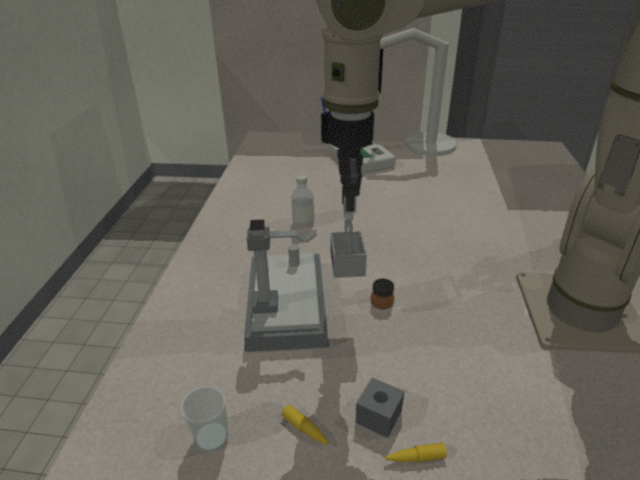

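Wrist: bar ends at (243,291)–(389,291), tab at (317,320), hook strip centred at column 310 with its tip at row 167 and fold at row 94. Measure hook and bar in this one frame.

```bash
python3 - <<'E'
from h import *
np.set_printoptions(precision=4,suppress=True)
s=pickle.load(open("pics/wrist7.pkl","rb"));w=cloud(s);x,y,z=w[...,0],w[...,1],w[...,2]
t=np.deg2rad(9.5);Rm=np.array([[np.cos(t),-np.sin(t)],[np.sin(t),np.cos(t)]])
U,V=np.meshgrid(range(640),range(480))
m=(U>285)&(U<335)&(V<172)&(z>.195)&(z<.24)
p=w[m];q=p[:,:2]*1000@Rm
for c in np.arange(q[:,0].min(),q[:,0].max(),4):
    k=(q[:,0]>=c)&(q[:,0]<c+4)
    if k.sum()>5: print(round(c+2,1),"z",np.median(p[k,2]).round(4),"y lo/hi",q[k,1].min().round(1),q[k,1].max().round(1),k.sum())
m=(V>275)&(V<305)&(U>235)&(U<400)&(z>.235)&(z<.27)
m2=m&((U<275)|(U>360)); p=w[m2];print("bar topmost z",np.percentile(p[:,2],[50,95]))
q=p[:,:2]*1000@Rm;r=cv2.minAreaRect(p[p[:,2]>.249][:,:2].astype(np.float32)*1000);print(r,"stand y",q[:,1].min(),q[:,1].max())
k=p[:,2]>.2515;print("bar crest",p[k].mean(0),k.sum(),"stand",q[k].mean(0))
g=cv2.minAreaRect(w[(V>330)&(V<366)&(U>285)&(U<348)&(z>.295)][:,:2].astype(np.float32)*1000);print("tab top",g)
print("TCP stand",np.array([504.6,62.3])@Rm)
E
```

```text
568.9 z 0.2238 y lo/hi -28.5 -10.7 270
572.9 z 0.2214 y lo/hi -28.5 -10.6 272
576.9 z 0.2181 y lo/hi -28.6 -10.5 247
580.9 z 0.2149 y lo/hi -28.7 -11.0 248
584.9 z 0.2115 y lo/hi -28.2 -10.8 251
588.9 z 0.2117 y lo/hi -28.7 -10.8 230
592.9 z 0.2148 y lo/hi -28.6 -10.6 271
596.9 z 0.2181 y lo/hi -28.5 -10.6 299
600.9 z 0.2221 y lo/hi -28.4 -10.6 323
604.9 z 0.2249 y lo/hi -28.7 -10.4 289
608.9 z 0.2249 y lo/hi -28.7 -10.5 314
612.9 z 0.2248 y lo/hi -28.7 -10.6 320
616.9 z 0.2249 y lo/hi -28.6 -10.7 320
620.9 z 0.2249 y lo/hi -28.6 -10.8 317
624.9 z 0.2248 y lo/hi -28.1 -10.3 319
628.9 z 0.2249 y lo/hi -28.1 -10.4 331
632.9 z 0.2249 y lo/hi -28.1 -10.5 328
636.9 z 0.225 y lo/hi -28.1 -10.6 334
640.9 z 0.2248 y lo/hi -28.0 -10.5 335
644.9 z 0.225 y lo/hi -28.0 -10.2 347
648.9 z 0.2244 y lo/hi -26.6 -11.7 11
652.9 z 0.2072 y lo/hi -32.3 -6.9 44
bar topmost z [0.2529 0.2544]
((504.7006530761719, 61.86830139160156), (8.201436042785645, 80.78197479248047), 9.643800735473633) stand y -62.66803982468447 18.107462786166874
bar crest [0.5047 0.0645 0.2533] 884 stand [508.3981 -19.7127]
tab top ((504.8325500488281, 61.693904876708984), (21.457212448120117, 22.14419174194336), 10.8650541305542)
TCP stand [507.9622 -21.8374]
```

Emit:
send_rows:
  increments:
    - [[-0.5,2.7,-7,0,0,0,1],[0,0,-6,0,0,0,1],[20,3.3,0,0,0,0,1],[20,3.3,0,0,0,0,1],[18,3.0,0,0,0,0,1],[12,2.0,0,0,0,0,1],[7.8,1.3,0,0,0,0,1],[0,0,0,0,0,0,1]]

```text
time_s: 15.55
tool_pos: [0.582, 0.0791, 0.2566]
ee_rot: [0.763, -0.646, 0.0, 0.0]
ft_force: [0.6, -0.9, -2.1]
finger_gap: 0.0208
```

Emit:
send_rows:
  increments:
    - [[0,0,0,0,0,0,1]]

```text
time_s: 15.68
tool_pos: [0.5817, 0.079, 0.2569]
ee_rot: [0.763, -0.646, -0.0, -0.0]
ft_force: [0.4, -0.4, -0.9]
finger_gap: 0.0209
```

```bash
python3 snap.py 8 wrist side
```

```text
{'time_s': 15.775, 'tool_pos': array([0.58166925, 0.07910163, 0.25701359]), 'ee_rot': array([ 7.63191609e-01, -6.46172217e-01, -7.81809113e-05, -1.68949764e-04]), 'joint_pos': array([-0.75483081,  0.26285103,  0.6598224 ,  1.55898551, -0.16343154,
        1.3755569 , -1.48501743]), 'ft_force': array([-0.08131532, -0.37440048, -2.51421307]), 'finger_gap': 0.021113722784955137}
```

View pics/wrist8.png

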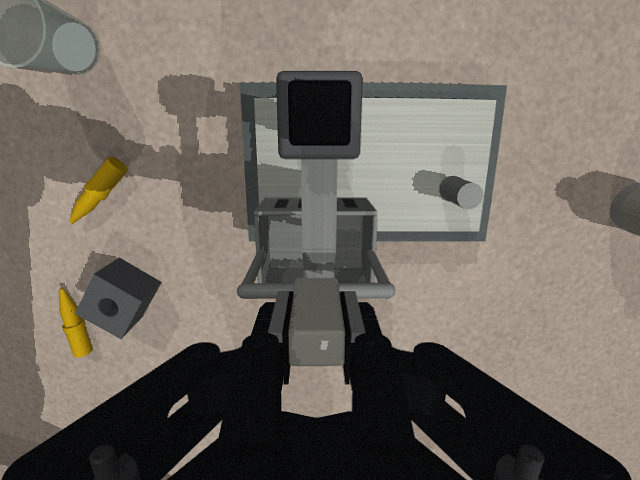

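View pics/side8.png

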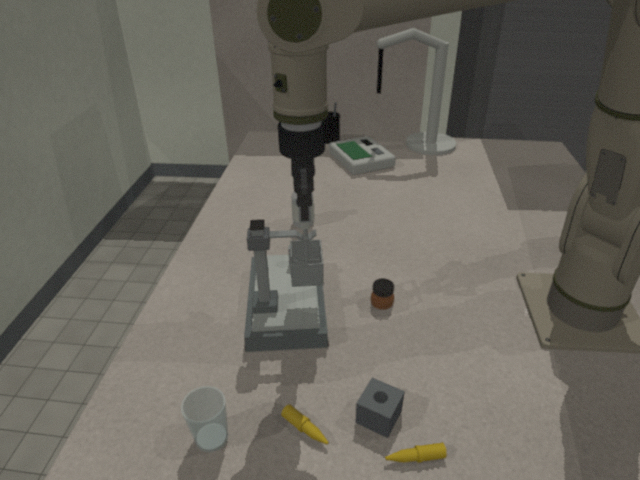

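The strip runs into the window at (320,230), centred under the bar. Lower the bar into the V.

Emit:
send_rows:
  increments:
    - [[0,0,-6,0,0,0,1],[0,0,-6,0,0,0,1],[0,0,-6,0,0,0,1],[0,0,-3,0,0,0,1],[0,0,0,0,0,0,1],[0,0,0,0,0,0,1]]

```text
time_s: 16.52
tool_pos: [0.5821, 0.0792, 0.2361]
ee_rot: [0.763, -0.646, 0.0, -0.0]
ft_force: [0.5, -0.3, -1.0]
finger_gap: 0.021
```

Emit:
send_rows:
  increments:
    - [[0,0,-3,0,0,0,1],[0,0,-3,0,0,0,1],[0,0,-3,0,0,0,1],[0,0,0,0,0,0,1],[0,0,0,0,0,0,1]]

```text
time_s: 17.15
tool_pos: [0.5821, 0.0792, 0.227]
ee_rot: [0.763, -0.646, 0.0, -0.0]
ft_force: [0.7, 0.3, 2.0]
finger_gap: 0.0207
```

```bash
python3 snap.py 9 wrist side
```

```text
{'time_s': 17.25, 'tool_pos': array([0.58204761, 0.07917892, 0.22697457]), 'ee_rot': array([ 7.63229225e-01, -6.46127801e-01,  1.01480186e-04, -6.67314942e-05]), 'joint_pos': array([-0.75011667,  0.28181461,  0.65432101,  1.60248964, -0.17570965,
        1.31685696, -1.47559429]), 'ft_force': array([0.23690261, 0.0618124 , 1.06975051]), 'finger_gap': 0.020699566032000464}
```

View pics/wrist9.png

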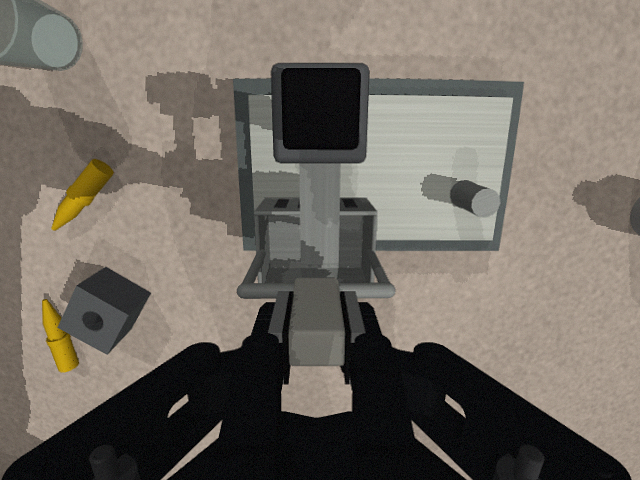

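```bash
cat > hk.py <<'E'
import sys
from h import *
for n in sys.argv[1:]:
    s=pickle.load(open(f"pics/{n}.pkl","rb"));w=cloud(s);x,y,z=w[...,0],w[...,1],w[...,2]
    t=np.deg2rad(9.5);Rm=np.array([[np.cos(t),-np.sin(t)],[np.sin(t),np.cos(t)]])
    q=w[...,:2]*1000@Rm
    m=(q[...,0]>612)&(q[...,0]<645)&(abs(q[...,1]+19.6)<7)&(z>.16)&(z<.24)
    print(n,"strip z",np.median(z[m]).round(4),m.sum(),"sunk mm",(225-1000*np.median(z[m])).round(1))
E
python3 hk.py wrist8 wrist9
```

```text
wrist8 strip z 0.2248 1713 sunk mm 0.2
wrist9 strip z 0.2157 2173 sunk mm 9.3
```

The hook has sunk 9.3 mm at TCP z 0.227, so 25 mm is at about 0.211.

Emit:
send_rows:
  increments:
    - [[0,0,-3,0,0,0,1],[0,0,-4,0,0,0,1],[0,0,-4,0,0,0,1],[0,0,-3,0,0,0,1],[0,0,-1.8,0,0,0,1],[0,0,0,0,0,0,1],[0,0,0,0,0,0,1],[0,0,0,0,0,0,1]]

```text
time_s: 18.25
tool_pos: [0.5821, 0.0792, 0.2112]
ee_rot: [0.763, -0.646, 0.0, -0.0]
ft_force: [0.0, 0.4, 5.3]
finger_gap: 0.0211
```

```bash
python3 snap.py 10 wrist side; python3 hk.py wrist10
```

```text
{'time_s': 18.35, 'tool_pos': array([0.58205856, 0.07919026, 0.21114839]), 'ee_rot': array([ 7.63228859e-01, -6.46128230e-01,  1.13707189e-04, -8.31130413e-05]), 'joint_pos': array([-0.74696674,  0.29309032,  0.65099884,  1.62424242, -0.18339265,
        1.28605859, -1.46984441]), 'ft_force': array([0.60787428, 0.12590393, 3.98965162]), 'finger_gap': 0.020999047716110695}
wrist10 strip z 0.2004 2180 sunk mm 24.6
```

View pics/side10.png

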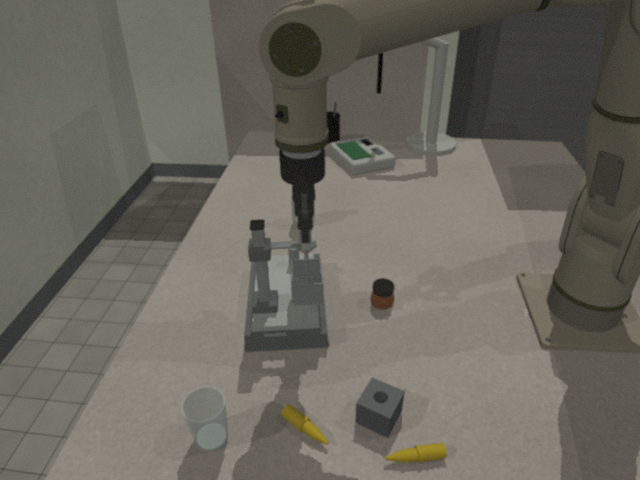

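Sunk 24.6 mm, with the basket still held. Let it rise to the basket's own hanging height.

Emit:
send_rows:
  increments:
    - [[0,0,3,0,0,0,1],[0,0,4,0,0,0,1],[0,0,4,0,0,0,1],[0,0,4,0,0,0,1],[0,0,3,0,0,0,1],[0,0,1,0,0,0,1],[0,0,0,0,0,0,1],[0,0,0,0,0,0,1]]

```text
time_s: 19.35
tool_pos: [0.5819, 0.0792, 0.2299]
ee_rot: [0.763, -0.646, 0.0, 0.0]
ft_force: [1.7, 0.2, 0.3]
finger_gap: 0.0211
```

```bash
python3 snap.py 11 wrist; python3 hk.py wrist11; python3 - <<'E'
from rig import robot
print(robot.get_state()["ft_force"])
E
```

```text
{'time_s': 19.4, 'tool_pos': array([0.58193961, 0.07925179, 0.22990467]), 'ee_rot': array([ 7.63257881e-01, -6.46093958e-01, -1.73444884e-06,  7.13984885e-05]), 'joint_pos': array([-0.75075029,  0.27990625,  0.65485246,  1.59828023, -0.17434737,
        1.3229201 , -1.47667667]), 'ft_force': array([ 1.559325  ,  0.23163586, -0.05978469]), 'finger_gap': 0.021134951618796798}
wrist11 strip z 0.2185 2171 sunk mm 6.5
[ 1.559325    0.23163586 -0.05978469]
```

Sunk 6.5 mm with about 0 N on the wrist, so the hook carries the basket. Open gently and rise.

Emit:
send_rows:
  increments:
    - [[0,0,0,0,0,0,0.4],[0,0,0,0,0,0,0.2],[0,0,0,0,0,0,0],[0,0,0,0,0,0,-0.2],[0,0,0,0,0,0,-0.2],[0,0,0,0,0,0,-0.2],[0,0,0,0,0,0,-0.2]]

```text
time_s: 20.27
tool_pos: [0.582, 0.0792, 0.2301]
ee_rot: [0.763, -0.646, 0.0, -0.0]
ft_force: [0.1, 0.2, 0.4]
finger_gap: 0.0515
```

```bash
python3 snap.py 12 wrist; python3 hk.py wrist12
```

```text
{'time_s': 20.325, 'tool_pos': array([0.58198279, 0.0791942 , 0.23005342]), 'ee_rot': array([ 7.63239972e-01, -6.46115116e-01,  4.58948220e-05, -3.56628107e-06]), 'joint_pos': array([-0.75072223,  0.27975048,  0.65493407,  1.59813727, -0.17430016,
        1.32302333, -1.47666124]), 'ft_force': array([ 0.24253277,  0.36074468, -0.22816516]), 'finger_gap': 0.05114314751151371}
wrist12 strip z 0.2188 2158 sunk mm 6.2
```

View pics/wrist12.png

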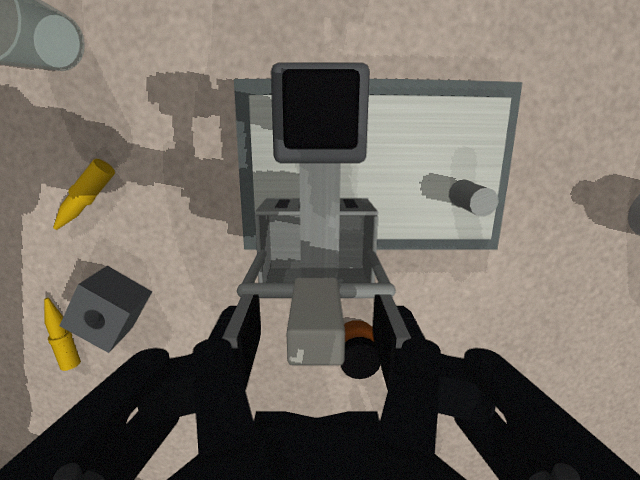

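Fingers are clear on both sides of the tab (315,320) and the basket hangs steady, sunk 6.2 mm. Withdraw straight up.

Emit:
send_rows:
  increments:
    - [[0,0,8,0,0,0,-0.2],[0,0,15,0,0,0,-0.2],[0,0,20,0,0,0,-0.2],[0,0,30,0,0,0,-0.2],[-20,0,30,0,0,0,-0.2],[-40,0,20,0,0,0,-0.2],[-40,0,0,0,0,0,-0.2],[0,0,0,0,0,0,-0.2]]

```text
time_s: 21.32
tool_pos: [0.4807, 0.0791, 0.355]
ee_rot: [0.764, -0.646, -0.0, -0.002]
ft_force: [0.4, -0.4, -0.5]
finger_gap: 0.051
```

Emit:
send_rows:
  increments:
    - [[0,0,0,0,0,0,-0.2],[0,0,0,0,0,0,-0.2],[0,0,0,0,0,0,-0.2],[0,0,0,0,0,0,-0.2]]

```text
time_s: 21.82
tool_pos: [0.4822, 0.0791, 0.3528]
ee_rot: [0.763, -0.646, 0.0, 0.0]
ft_force: [0.1, -0.0, -0.9]
finger_gap: 0.0514
```

```bash
python3 snap.py 13 wrist side top; python3 hk.py wrist13; python3 - <<'E'
from h import *
s=pickle.load(open("pics/wrist13.pkl","rb"));w=cloud(s);x,y,z=w[...,0],w[...,1],w[...,2]
m=(abs(x-.629)<.02)&(abs(y+.0515)<.02)&(z>.085)&(z<.11);print("pin head top",np.median(w[m],0),m.sum())
E
```

```text
{'time_s': 21.975, 'tool_pos': array([0.48208203, 0.07914866, 0.35293862]), 'ee_rot': array([ 7.63179330e-01, -6.46186713e-01,  8.13552433e-05,  1.90906009e-04]), 'joint_pos': array([-0.89255049, -0.04635994,  0.62055114,  1.62817682,  0.02730522,
        1.55137354, -1.67819883]), 'ft_force': array([-0.01006377,  0.48300892, -0.38441021]), 'finger_gap': 0.05110403999199927}
wrist13 strip z 0.2188 962 sunk mm 6.2
pin head top [ 0.62813306 -0.04970997  0.09688761] 480
```

View pics/side13.png

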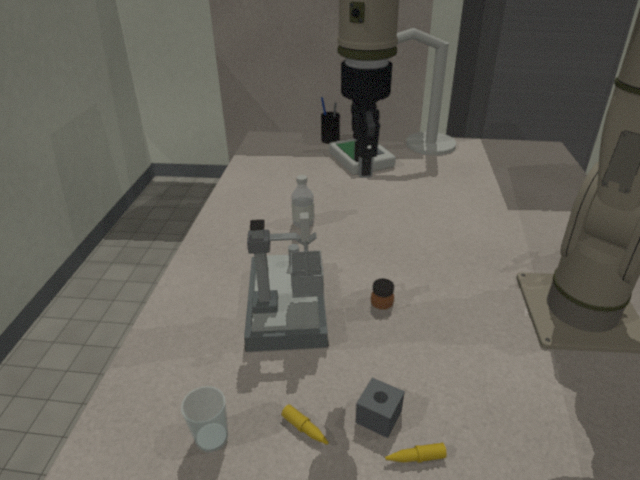

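View pics/wrist13.png

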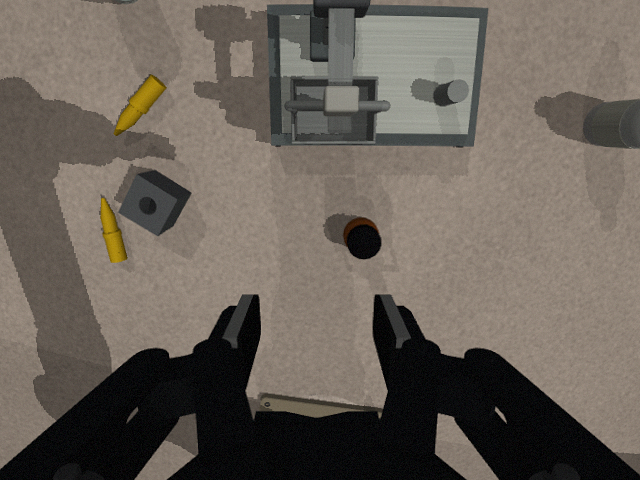

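The basket hangs level from the hook (bar at (337,104) in the wrist view), the pin is home at (452,93), and the jar, bottle and beaker have not moved. The gripper is touching nothing, so I'll hand in.

```bash
python3 -c "
from rig import robot
print(robot.sign_off())"
```

```text
the job is handed in; nothing more can be done
None
```

The spring balance is ready and I handed the job in at about 22 s.

- **Pin:** The steel pin went fully home through the column plate and the base. It seated with 20 N of push, and its head top measured 97 mm (52 + 45). The plate's centre moved from about 5 mm off to within 1 mm of the base's centre.
- **Basket:** I hung it by its crossbar in the hook. While still holding it, I drew the hook down to 24.6 mm, then let it rise to 6.5 mm with about 0 N on the wrist, and released.
- **Last check:** The hook hung steady at 6.2 mm, within the 4 to 8 mm expected for the basket alone. The beaker, bottle and jar looked unmoved, and the gripper was clear of everything.

**Small disagreements:**
- **Pin position:** the cameras differed on it by 1 to 2 mm. I aimed with the wrist view, and the side forces stayed low until the pin seated.
- **Yellow look-alike pins:** they stood on their tips in the first picture and were lying down 1.6 s later, before I had lowered the gripper. I never gripped or aimed at them.

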